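# Slide the punching-jig cover over its hidden pin and hold it down

### The job

A leather fob lies ready in the sprung nest of the grey punching jig. Take the metal cover plate by its wooden grip, slide it level under the jig's bridge, the end with the small square slot first, riding over the top of the hidden pin until its slot drops onto the pin, then press it down against the springs until it is fully home on the jig's ledges. Finish still gripping the cover and holding it fully down, with the fob in its nest and the other things on the table left where they are.

Things in the scene. Friction and masses are not known exactly. Their poses are not given: they have to be found in the camera images.
- jig: Punching jig, screwed down, grey. Origin: centre of footprint at table height; z up; +x is the way the cover slides in (forward and to the robot's right). Base x -70 to +76 mm, 92 wide in y, 8 high. Two ledges along x at y = +-22.5 to +-30.5 mm, top 21.5 mm above the table: a cover fully home lies on them. Between them the wooden sprung nest, x -52 to 20 mm, 40 wide, rim 27.5 mm high when up.
- bridge (a point): Centre of the underside of the jig's bridge roof, 45 mm above the table, jig x = 49 mm. The roof spans jig x 30 to 68 mm, its top 53 mm up. Posts: inner faces y = +-30.5 mm, outer +-39.5; flared cheeks before them (from jig x = 18 mm) lead the cover in. The far side is open: no back stop. Over the pin's top the 5 mm cover has 5.5 mm of play below the roof.
- pin_top (a point): Top of the fixed brass locating pin, hidden under the bridge: jig x = 45 mm, y = 0, 34.5 mm above the table. The pin is 8 mm in diameter, upright, tapered to 5 mm over its last 2 mm; its top stands 7 mm above the nest rim when the nest is up.
- nest (a joint): Travel of the sprung nest in m: 0 = up (rim 27.5 mm above the table), grows as it is pressed down; 0.006 when the cover lies fully home on the ledges. Springs push back with about 3 N at 0 and 9 N at 0.006.
- fob: Dark brown leather fob blank, 20 x 30 x 9 mm, loose in the pocket of the nest, 0.5 mm below the rim; pocket centre at jig x = -35 mm, y = 0. It goes down with the nest. Origin: centre of its underside.
- cover: Jig cover plate, bright aluminium, 110 (x) x 56 (y) x 5 mm, about 0.15 kg, lying loose and flat. Origin: centre of its underside; z up; +x towards the slotted end that goes first. A dark wooden grip block stands near its middle: x -25 to +5 mm, 20 mm wide in y, from 5 to 36 mm above the underside; pinch it across y from above. Window 13 x 23 mm at x = -40 mm.
- cover_slot (a point): Centre of the cover's locating slot, on the underside: cover x = +40 mm, y = 0. The slot goes right through, 11 mm in x and 13 mm in y (1.5 and 2.5 mm of room round the pin on each side).
- cover_grip (a point): Grasp point in the cover's grip block: cover x = -10 mm, y = 0, 27 mm above the underside.
- eyelet_tin: Round cream tin, 62 mm across, 23 mm high; leave alone. Origin: centre of its underside.
- thread_block: Yellow beeswax block, 30 x 46 x 18 mm; leave alone. Origin: centre of its underside.
- spool_rust: Wooden spool with rust-red ribbon, 50 x 54 x 36 mm; leave alone. Origin: centre of its underside.
- chalk: Blue tailor's chalk, 24 x 45 x 9 mm; leave alone. Origin: centre of its underside.

How it is judged:
By the outcome, as a careful person would: the job done as asked, in the order asked, and still so for the second after the job is handed in, while the arm keeps its last pose, push and grip.
It also fails if it takes over 38 s, if anything falls off the work surface, if the arm or the gripper's body presses on something with over 40 N, if the wrist force passes 120 N, or if a joint passes its speed limit or range.

### The arm

A 6-joint arm with a two-finger parallel gripper is mounted at the origin on a cart in front of the work surface, level with it; the furniture and walls round the work are solid. World frame = base frame: x ahead of the robot, y to its left, z up, the work surface at z = 0. Lengths are in m, angles in rad, forces in N, time in s.
With the tool pointing down it reaches from about 0.4 to 0.825 m from the base axis. Payload 7 kg.
Tool frame: the origin (TCP) lies midway between the tips of the shut fingers; the grasp point (between the pads) lies 19 mm behind it; z points along the fingers, y is the line along which they close (so a half turn about z gives the same grasp; the last joint's range is limited). The gripper opens to 88 mm and grips with 3 to 60 N. Pads are 19 mm wide; open, the fingers measure 130 mm over their backs; the gripper's body (78 mm by 193 mm) begins 47 mm behind the grasp point.
Start: joints at [-0.975, 0.359, 0.012, 0, -1.224, -0.288], TCP at [0.204, -0.643, 0.227] pointing down, gripper open.
Joint ranges: [-3.07, 3.07], [-1.43, 2.12], [-1.02, 1.25], [-3.03, 1.67], [-3.05, -0], [-3.03, 3.03]. Speed limits (rad/s): [2.39, 2.39, 3.01, 3.14, 3.14, 3.14].

### API

Orientations are given as [roll, pitch, yaw] about the fixed x, y, z axes, in that order (R = Rz(yaw) Ry(pitch) Rx(roll)).
In Python, from station import get_state, grab_frame, calibration, job_done, boxes_of, regions_of, spot_point gives the robot as it stands. The module is installed in compiled form; this text tells all that it offers.
- The arm moves only by the tool arm_command, never from a script. Its argument "commands" is a list of rows, each an object of numbers: "tx", "ty", "tz": the shift along the tool's x, y, z each as a share of 25 cm, from -1 to 1; "twist": the turn about the tool's z as a share of 180 degrees, from -1 to 1. A call has exactly 8 rows; each row is the pose to reach, as a shift and turn from the pose commanded when the call began, along the tool's axes at that moment, turning the shorter way round; what a row does not reach only later rows make up. A row lasts 1/12 s, in which the tool goes at most 41.7 mm and 7.16 degrees, less where a joint would pass 70% of its speed; a pose out of reach is approached as far as the arm can. A call with a number of a shift or a turn outside -1 to 1 is refused whole. A call with a gripper value outside its range is refused whole. "claw" is the opening, from 0 (shut) to 1 (fully open), set as the call begins (left out, the last holds). The fingers move at their own pace and stop on an object; "grip_force" is the grip in N (left out, the last holds). Time passes only in rows, so rows that repeat a pose let the fingers close, or fill a call up. It gives the time, the measured TCP pose, the force, the opening and the grip force at its end, in the units of the state.
- get_state(): the state, without advancing time (a new reading comes with each control period).
- grab_frame(name): name is "scene" or "top" or "wrist"; returns the picture (480x640x3 uint8, red, green, blue); there is no depth.
- calibration(name): a dict with "camera_matrix" (3x3 intrinsics, pixels), "extrinsics" (4x4, takes a point from camera to world coordinates). Camera axes: x right, y down, z forward; pixel columns grow to the right and rows downward; lengths in m; the calibration is good to about 2 mm. A picture is of the moment at which its call begins: read the wrist's pose just before it. calibration takes no time and is no camera call; for the wrist camera it gives the pose at the moment of the call.
- job_done(): hands the job in; it is judged then, once.
Trained networks look in the newest picture that a camera, given by its name, has taken for a name from the list of things; names that differ only in an ending like _2 or _b are one class to them, and where a whole thing is asked for, a point or a joint stands for the part that bears it (a point fixed in the world has none). Each returns a list of dicts, best first, with "score" (0 to 1); they miss things now and then, are a little off and sometimes report something else, mostly with a low value. They report only what shows in the picture. A call takes as long as a camera call.
- boxes_of(query, camera): "rect" ([left, top, right, bottom] in pixels, round what is visible of it).
- regions_of(query, camera): "region" (480x640 bool, what is visible of it) and "rect" ([left, top, right, bottom] in pixels, round what is visible of it).
- spot_point(query, camera): "uv" ([column, row] in pixels: a listed point, or the origin of a listed thing).
The state is a dict: "t": time; "q": joint angles; "qd": joint speeds; "joint_efforts": joint torques, N m; "eef_pos": TCP position; "ee_rot": TCP orientation; "force": force on the tool from outside, world axes, zero at the start; "moment": the same for the moment, N m; "width": finger opening in m; "gripper_force": force on a finger pad.
Only numpy, scipy, OpenCV 4.12 (cv2) and the standard library are available. Lean on these libraries where they do the work, as an engineer would, in place of code of your own. Each camera call takes 0.05 s, during which the arm holds its last target. There are 200 camera calls.

## Working session

There is one attempt and no reset: what is moved stays moved. The work goes in short steps, Python scripts to look and compute and a tool call to move; the robot and the scene stay as the last step left them, time stands still between calls to the robot, and variables do not carry over. Pictures are saved under pics/ and viewed, at most 10 in all, crops included, and the job is handed in when it is done.

Besides the shell and the picture viewer there is one more tool, called after "Emit:" as name(argument=value, ...), one argument or row to a line, values as JSON. arm_command: Moves the arm, as the interface text tells. Shift numbers are shares of 25 cm and turn numbers shares of 180 degrees, none past 1 either way. Its arguments: {"type":"object","properties":{"commands":{"type":"array"},"claw":{"type":"number"},"grip_force":{"type":"number"}},"required":["commands"]}

```bash
mkdir -p pics; cat > h.py <<'E'
import numpy as np, cv2
from station import *
def proj(cam,P):
    c=calibration(cam);K=np.array(c["camera_matrix"]);T=np.linalg.inv(np.array(c["extrinsics"]))
    p=(T[:3,:3]@np.atleast_2d(P).T+T[:3,3:]);p=K@p;return (p[:2]/p[2]).T
def ray(cam,uv,c=None):
    c=c or calibration(cam);K=np.array(c["camera_matrix"]);T=np.array(c["extrinsics"])
    d=T[:3,:3]@np.linalg.inv(K)@np.array([uv[0],uv[1],1.]);return T[:3,3],d/np.linalg.norm(d)
def atz(cam,uv,z,c=None):
    o,d=ray(cam,uv,c);return o+d*(z-o[2])/d[2]
def tri(rs):
    A=sum(np.eye(3)-np.outer(d,d) for o,d in rs);b=sum((np.eye(3)-np.outer(d,d))@o for o,d in rs);return np.linalg.solve(A,b)
E
python3 - <<'E'
from h import *
np.set_printoptions(precision=4,suppress=True)
s=get_state();print(s["t"],s["eef_pos"],s["ee_rot"],s["force"],s["width"])
for c in["scene","top","wrist"]:
    im=grab_frame(c);cv2.imwrite(f"pics/{c}0.png",im[...,::-1]);print(c,np.array(calibration(c)["extrinsics"])[:3].tolist())
    for q in["jig","bridge","cover","cover_slot","cover_grip","fob","eyelet_tin","thread_block","spool_rust","chalk"]:
        r=spot_point(q,c)[:1]
        if r: print(q,round(r[0]["score"],2),r[0]["uv"],atz(c,r[0]["uv"],{"bridge":.045,"cover_grip":.027,"fob":.018}.get(q,0)))
print(get_state()["t"])
E
```

```text
0.0 [ 0.2043 -0.6428  0.2256] [ 3.1399 -0.0002 -2.8339] [ 0.7886 -0.0628 -0.0188] 0.08741359756255593
scene [[-0.7020133238699751, -0.5064187495269546, 0.5007168293922077, 0.00837543510851683], [-0.7119984353439691, 0.5142360415459686, -0.4781417380263647, 0.4656694313850948], [-0.015346699214140603, -0.6921714698705002, -0.721569910071465, 0.6911519708962715]]
jig 0.68 [291.1, 256.7] [0.5053 0.0629 0.    ]
bridge 0.55 [294.8, 220.2] [0.5354 0.0229 0.045 ]
cover 0.88 [198.0, 322.3] [0.5062 0.2691 0.    ]
cover_slot 0.56 [193.8, 302.1] [0.5457 0.2497 0.    ]
cover_grip 0.87 [194.6, 313.3] [0.5051 0.2704 0.027 ]
fob 0.46 [295.8, 260.5] [0.4797 0.0737 0.018 ]
eyelet_tin 0.93 [410.6, 244.4] [ 0.3694 -0.1149  0.    ]
thread_block 0.75 [369.7, 274.4] [ 0.3747 -0.0061  0.    ]
spool_rust 0.83 [349.7, 175.2] [ 0.5914 -0.1863  0.    ]
top [[-0.004520563491480326, -0.9943070235510615, 0.10645706844896803, 0.39179588254834896], [-0.9999538658447978, 0.005396986406983057, 0.007945987652063025, 0.040323875722901165], [-0.008475298682842611, -0.1064162368003662, -0.9942855494562339, 0.9207655122249896]]
jig 0.64 [304.9, 237.7] [0.498  0.0586 0.    ]
bridge 0.91 [322.7, 215.6] [0.5381 0.0212 0.045 ]
cover 0.65 [207.8, 231.4] [0.5128 0.2669 0.    ]
cover_slot 0.69 [216.1, 214.1] [0.5502 0.2497 0.    ]
cover_grip 0.85 [199.7, 234.0] [0.5039 0.277  0.027 ]
fob 0.58 [294.1, 245.2] [0.4803 0.0809 0.018 ]
eyelet_tin 0.82 [388.5, 297.8] [ 0.3699 -0.1168  0.    ]
thread_block 0.73 [337.2, 296.6] [ 0.3728 -0.009   0.    ]
spool_rust 0.71 [417.7, 187.5] [ 0.6058 -0.1853  0.    ]
chalk 0.53 [275.9, 304.5] [0.3569 0.1201 0.    ]
wrist [[-0.3035599317966254, 0.9103342266791645, 0.281323592228017, 0.128392901115037], [0.9528117499736989, 0.2903569046977999, 0.0885586642083646, -0.6670520582346928], [-0.001066264359931669, 0.2949312862867556, -0.955517869769872, 0.3863667046384166]]
1.65
```

View pics/scene0.png

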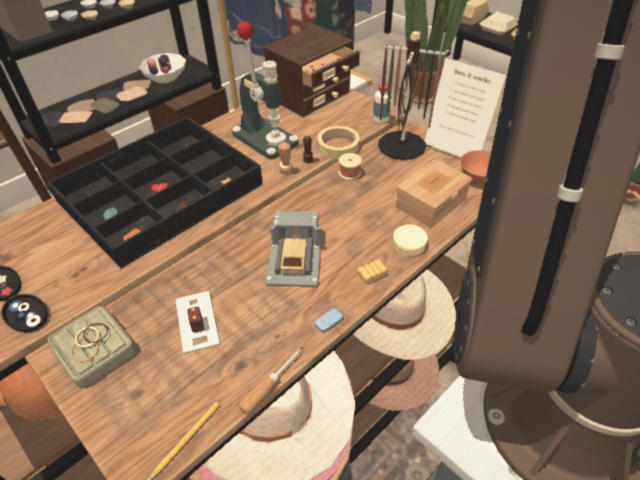

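View pics/top0.png

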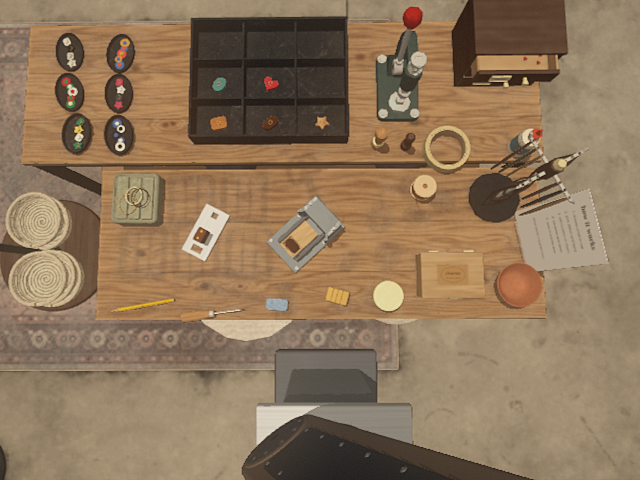

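```bash
cat >> h.py <<'E'
from scipy.spatial.transform import Rotation as Ro
def cmd(target,yawdeg,s=None):
    s=s or get_state();R=Ro.from_euler("xyz",s["ee_rot"]).as_matrix()
    d=R.T@(np.array(target)-s["eef_pos"])/.25
    yw=np.degrees(s["ee_rot"][2]);tw=-((yawdeg-yw+180)%360-180)/180
    print("t %.2f"%s["t"],"eef",np.round(s["eef_pos"],4),"yaw %.2f"%yw,"-> tx,ty,tz,twist",np.round(d,3),round(tw,4))
E
python3 - <<'E'
from h import *
cmd([.40,-.42,.24],-118)
cmd([.50,-.10,.24],-72)
for c in["top","scene"]:
    grab_frame(c)
    for q,z in[("cover",.005),("jig",.02)]:
        r=regions_of(q,c)[0];m=r["region"].astype(np.uint8)
        cn=max(cv2.findContours(m,0,2)[0],key=cv2.contourArea)[:,0]
        P=np.array([atz(c,p,z)[:2] for p in cn],np.float32);print(c,q,r["score"],cv2.minAreaRect(P*1000))
E
```

```text
t 1.65 eef [ 0.2045 -0.6432  0.2266] yaw -162.36 -> tx,ty,tz,twist [-1.016  0.614 -0.054] -0.2465
t 1.65 eef [ 0.2045 -0.6432  0.2266] yaw -162.36 -> tx,ty,tz,twist [-1.785  1.713 -0.054] -0.502
top cover 0.82 ((510.7674865722656, 270.6610107421875), (59.22221374511719, 110.45992279052734), 63.696651458740234)
top jig 0.67 ((504.1548156738281, 56.20674133300781), (92.99964141845703, 144.31863403320312), 43.065162658691406)
scene cover 0.86 ((508.6464538574219, 268.89312744140625), (58.44416427612305, 117.72582244873047), 61.75789260864258)
scene jig 0.92 ((507.6180725097656, 49.92820739746094), (94.52264404296875, 188.58419799804688), 44.61372375488281)
```

Emit:
arm_command(
  commands=[
    {"tx": -0.125,"ty": 0.077,"tz": -0.05,"twist": -0.035},
    {"tx": -0.25,"ty": 0.154,"tz": -0.05,"twist": -0.07},
    {"tx": -0.375,"ty": 0.23,"tz": -0.05,"twist": -0.105},
    {"tx": -0.5,"ty": 0.307,"tz": -0.05,"twist": -0.14},
    {"tx": -0.625,"ty": 0.384,"tz": -0.05,"twist": -0.175},
    {"tx": -0.75,"ty": 0.46,"tz": -0.05,"twist": -0.21},
    {"tx": -0.875,"ty": 0.537,"tz": -0.05,"twist": -0.245},
    {"tx": -1.0,"ty": 0.614,"tz": -0.05,"twist": -0.28},
  ],
  claw=1,
)

```text
t: 2.62
eef_pos: [0.3971, -0.4198, 0.2394]
ee_rot: [-3.141, -0.0, -1.949]
force: [1.4, -0.5, 0.1]
width: 0.0874
gripper_force: 0.0
```

```bash
python3 -c "
from h import *
cmd([.47,-.15,.24],-75)
print(get_state()['q'])"
```

```text
t 2.62 eef [ 0.3971 -0.4198  0.2394] yaw -111.65 -> tx,ty,tz,twist [-1.11   0.127 -0.003] -0.2036
[-4.74714698e-01  1.91262766e-01 -1.88889438e-01  2.27728944e-05
 -1.19004576e+00  9.67878813e-02]
```

Emit:
arm_command(
  commands=[
    {"tx": -0.125,"ty": 0.012,"tz": 0,"twist": -0.035},
    {"tx": -0.25,"ty": 0.025,"tz": 0,"twist": -0.07},
    {"tx": -0.375,"ty": 0.037,"tz": 0,"twist": -0.105},
    {"tx": -0.5,"ty": 0.05,"tz": 0,"twist": -0.14},
    {"tx": -0.625,"ty": 0.062,"tz": 0,"twist": -0.175},
    {"tx": -0.75,"ty": 0.075,"tz": 0,"twist": -0.21},
    {"tx": -0.875,"ty": 0.087,"tz": 0,"twist": -0.245},
    {"tx": -1.0,"ty": 0.1,"tz": 0,"twist": -0.28},
  ],
)

```text
t: 3.28
eef_pos: [0.4668, -0.1785, 0.2394]
ee_rot: [-3.141, -0.0, -1.069]
force: [0.3, 0.0, -0.8]
width: 0.0876
gripper_force: 0.0
```

```bash
python3 -c "
from h import *
cmd([.49,.06,.24],-45)"
```

```text
t 3.28 eef [ 0.4668 -0.1785  0.2394] yaw -61.25 -> tx,ty,tz,twist [-0.792 -0.54  -0.002] -0.0903
```

Emit:
arm_command(
  commands=[
    {"tx": -0.12,"ty": -0.08,"tz": 0,"twist": -0.015},
    {"tx": -0.24,"ty": -0.16,"tz": 0,"twist": -0.03},
    {"tx": -0.36,"ty": -0.24,"tz": 0,"twist": -0.045},
    {"tx": -0.48,"ty": -0.32,"tz": 0,"twist": -0.06},
    {"tx": -0.6,"ty": -0.4,"tz": 0,"twist": -0.075},
    {"tx": -0.72,"ty": -0.49,"tz": 0,"twist": -0.09},
    {"tx": -0.79,"ty": -0.54,"tz": 0,"twist": -0.09},
    {"tx": -0.79,"ty": -0.54,"tz": 0,"twist": -0.09},
  ],
)

```text
t: 3.95
eef_pos: [0.4919, 0.0615, 0.2392]
ee_rot: [-3.141, -0.0, -0.788]
force: [-0.8, 0.3, 0.9]
width: 0.0873
gripper_force: 0.0
```

```bash
python3 - <<'E'
from h import *
np.set_printoptions(precision=4,suppress=True)
im=grab_frame("wrist");cv2.imwrite("pics/w1.png",im[...,::-1])
for q,z in[("jig",0),("bridge",.045),("fob",.018),("nest",.0275),("cover_slot",0)]:
    for r in spot_point(q,"wrist")[:2]: print(q,round(r["score"],2),r["uv"],atz("wrist",r["uv"],z))
cmd([.51,.27,.24],-27)
E
```

```text
jig 0.89 [311.3, 193.8] [0.5016 0.054  0.    ]
bridge 0.92 [313.0, 150.9] [0.5342 0.0171 0.045 ]
bridge 0.37 [311.3, 198.0] [0.5038 0.0503 0.045 ]Traceback (most recent call last):
  File "<stdin>", line 5, in <module>
ValueError: it knows: bridge, chalk, cover, cover_grip, cover_slot, eyelet_tin, fob, jig, pin_top, spool_rust, thread_block
```

View pics/w1.png

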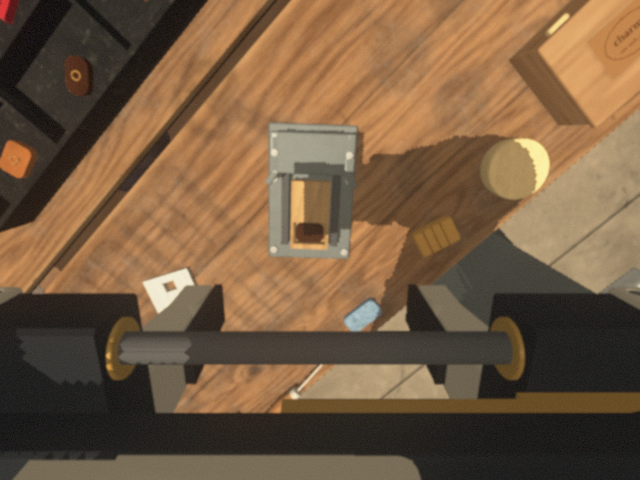

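```bash
python3 - <<'E'
from h import *
im=cv2.imread("pics/w1.png")[112:268,250:375];cv2.imwrite("pics/w1c.png",cv2.resize(im,None,fx=3.8,fy=3.8,interpolation=cv2.INTER_CUBIC))
np.set_printoptions(precision=4,suppress=True)
r=regions_of("fob","wrist");
for q in r[:1]: print(q["score"],q["rect"])
cmd([.51,.27,.24],-27)
E
```

```text
0.8 [295.1, 223.5, 319.9, 242.3]
t 4.20 eef [0.4911 0.0572 0.2391] yaw -45.41 -> tx,ty,tz,twist [-0.553 -0.651 -0.003] -0.1023
```

View pics/w1c.png

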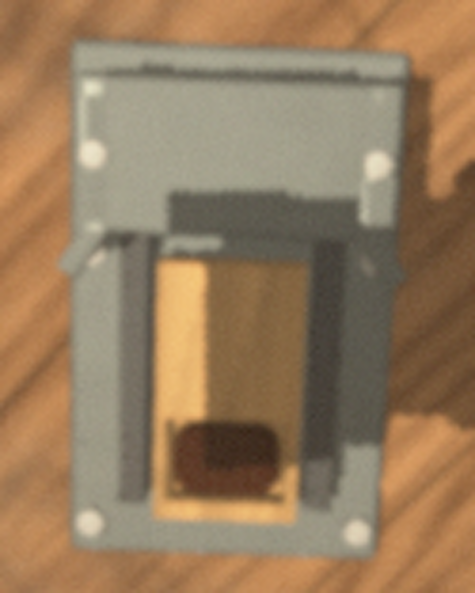

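```bash
python3 - <<'E'
from h import *
from scipy.optimize import least_squares
np.set_printoptions(precision=4,suppress=True)
s0=get_state();c=calibration("wrist");im=grab_frame("wrist")[...,::-1];cv2.imwrite("pics/w2.png",im);s1=get_state()
print(s0["eef_pos"],s1["eef_pos"])
t=cv2.imread("pics/w1.png")[112:268,250:375];m=cv2.matchTemplate(im.copy(),t,5);_,v,_,l=cv2.minMaxLoc(m);print(v,l)
sh=np.array(l)-[250,112]
uv=np.array([[76,549],[374,556],[74,42],[406,56],[154,519],[297,522]])/3.8+[250,112]+sh
L=np.array([[-70,46,8],[-70,-46,8],[76,46,8],[76,-46,8],[-52,20,27.5],[-52,-20,27.5]])/1000
def W(p,L):
    a=p[2];R=np.array([[np.cos(a),-np.sin(a),0],[np.sin(a),np.cos(a),0],[0,0,1]]);return L@R.T+[p[0],p[1],p[3]if len(p)>3 else 0]
K=np.array(c["camera_matrix"]);T=np.linalg.inv(np.array(c["extrinsics"]))
def pr(P): p=K@(T[:3,:3]@P.T+T[:3,3:]);return (p[:2]/p[2]).T
for p0 in([.5,.057,-.8],[.5,.057,-.8,0]):
    f=least_squares(lambda p:(pr(W(p,L))-uv).ravel(),p0,x_scale=.01);print(f.x,np.degrees(f.x[2]));print(f.fun.reshape(-1,2))
for q in("jig","bridge","cover"):
    for r in spot_point(q,"wrist")[:1]: print(q,r["uv"],atz("wrist",r["uv"],.045*(q=="bridge"),c))
cmd([.51,.27,.24],-27)
E
```

```text
[0.4911 0.0572 0.2391] [0.4911 0.057  0.2391]
0.9564918875694275 (247, 114)
[ 0.5004  0.0585 -0.8264] -47.34809910089506
[[-0.9521  0.3856]
 [ 1.0037  1.1303]
 [-1.1355 -0.1246]
 [ 1.1042 -0.5744]
 [ 0.2711 -0.4369]
 [-0.2815 -0.0228]]
[ 0.5     0.059  -0.8264 -0.0036] -47.34672114980283
[[-0.5928 -0.0908]
 [ 0.6715  0.6309]
 [-0.7317  0.6299]
 [ 0.6493  0.145 ]
 [ 0.453  -0.8628]
 [-0.4379 -0.4601]]
jig [307.4, 196.4] [0.5026 0.0575 0.    ]
bridge [307.0, 158.4] [0.5334 0.0252 0.045 ]
t 4.40 eef [0.4912 0.0572 0.2392] yaw -45.44 -> tx,ty,tz,twist [-0.554 -0.651 -0.003] -0.1024
```

Emit:
arm_command(
  commands=[
    {"tx": -0.1,"ty": -0.09,"tz": 0.03,"twist": -0.015},
    {"tx": -0.21,"ty": -0.18,"tz": 0.06,"twist": -0.03},
    {"tx": -0.32,"ty": -0.27,"tz": 0.09,"twist": -0.045},
    {"tx": -0.43,"ty": -0.37,"tz": 0.12,"twist": -0.06},
    {"tx": -0.54,"ty": -0.46,"tz": 0.15,"twist": -0.08},
    {"tx": -0.64,"ty": -0.55,"tz": 0.18,"twist": -0.1},
    {"tx": -0.7,"ty": -0.6,"tz": 0.2,"twist": -0.1},
    {"tx": -0.7,"ty": -0.6,"tz": 0.2,"twist": -0.1},
  ],
)

```text
t: 5.07
eef_pos: [0.4746, 0.2905, 0.1875]
ee_rot: [3.14, 0.0, -0.475]
force: [-0.3, 0.2, 0.4]
width: 0.0876
gripper_force: 0.0
```

```bash
python3 - <<'E'
from h import *
np.set_printoptions(precision=4,suppress=True)
grab_frame("top");c=calibration("wrist");s=get_state();im=grab_frame("wrist");cv2.imwrite("pics/w3.png",im[...,::-1]);print(s["eef_pos"],get_state()["eef_pos"])
import json;json.dump({k:np.array(v).tolist() for k,v in c.items()},open("c3.json","w"))
for q,z in[("cover",0),("cover_slot",0),("cover_grip",.027)]:
    for r in spot_point(q,"wrist")[:1]: print(q,round(r["score"],2),r["uv"],atz("wrist",r["uv"],z,c))
r=regions_of("cover","wrist")[0];m=r["region"].astype(np.uint8);print(r["rect"],r["score"])
cn=max(cv2.findContours(m,0,2)[0],key=cv2.contourArea)[:,0]
P=np.array([atz("wrist",p,.005,c)[:2] for p in cn],np.float32);print(cv2.minAreaRect(P*1000))
E
```

```text
[0.4747 0.289  0.188 ] [0.4748 0.288  0.1885]
cover 0.68 [314.3, 172.9] [0.51   0.2712 0.    ]
cover_grip 0.55 [317.4, 185.9] [0.5015 0.2726 0.027 ]
[282.1, 113.6, 348.4, 230.1] 0.62
((508.8318176269531, 270.5335998535156), (56.28996658325195, 110.09701538085938), 62.600303649902344)
```

View pics/w3.png

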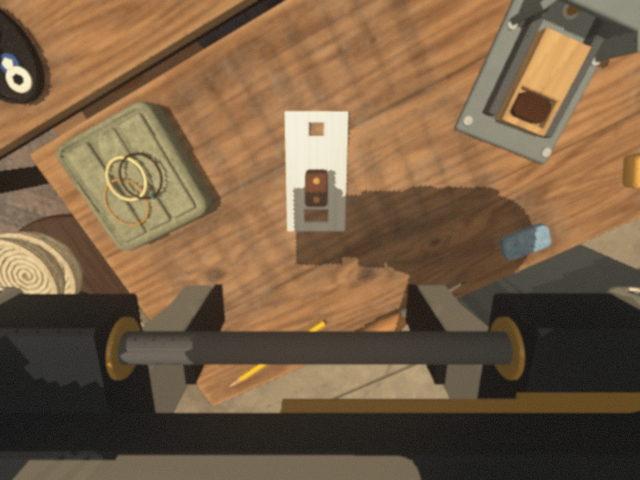

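Emit:
arm_command(
  commands=[
    {"tx": 0.03,"ty": 0,"tz": 0.1,"twist": 0},
    {"tx": 0.06,"ty": 0,"tz": 0.2,"twist": 0},
    {"tx": 0.09,"ty": 0,"tz": 0.3,"twist": 0},
    {"tx": 0.116,"ty": 0,"tz": 0.4,"twist": 0},
    {"tx": 0.116,"ty": 0,"tz": 0.5,"twist": 0},
    {"tx": 0.116,"ty": 0,"tz": 0.5,"twist": 0},
    {"tx": 0.116,"ty": 0,"tz": 0.5,"twist": 0},
    {"tx": 0.116,"ty": 0,"tz": 0.5,"twist": 0},
  ],
)

```text
t: 6.03
eef_pos: [0.5016, 0.2748, 0.0657]
ee_rot: [-3.14, -0.001, -0.478]
force: [-0.2, -0.4, 0.7]
width: 0.0879
gripper_force: 0.0
```

```bash
python3 - <<'E'
from h import *
np.set_printoptions(precision=4,suppress=True)
grab_frame("top");c=calibration("wrist");im=grab_frame("wrist");cv2.imwrite("pics/w4.png",im[...,::-1])
for q,z in[("cover",0),("cover_slot",0),("cover_grip",.027)]:
    for r in spot_point(q,"wrist")[:1]: print(q,round(r["score"],2),r["uv"],atz("wrist",r["uv"],z,c))
cmd([.5005,.2745,.009],-27.4)
E
```

```text
cover 0.87 [316.6, 243.2] [0.509  0.2706 0.    ]
cover_slot 0.74 [318.9, 179.3] [0.5452 0.2504 0.    ]
cover_grip 0.6 [317.8, 271.3] [0.5009 0.2741 0.027 ]
t 6.28 eef [0.5012 0.2752 0.0655] yaw -27.35 -> tx,ty,tz,twist [-0.002  0.004  0.226] 0.0003
```

View pics/w4.png

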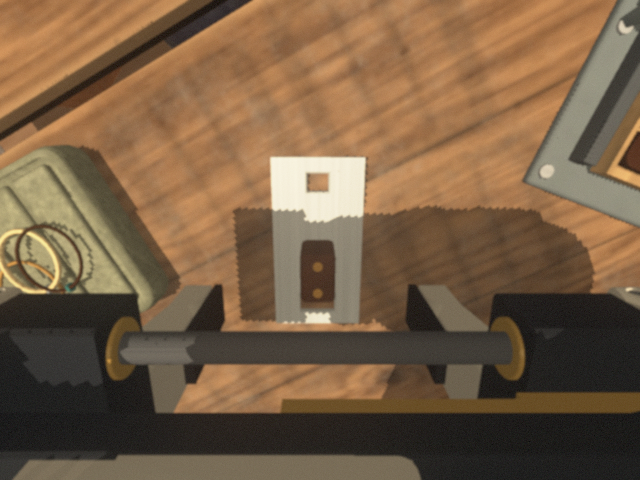

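Emit:
arm_command(
  commands=[
    {"tx": -0.002,"ty": 0.002,"tz": 0.06,"twist": 0},
    {"tx": -0.002,"ty": 0.002,"tz": 0.12,"twist": 0},
    {"tx": -0.002,"ty": 0.002,"tz": 0.17,"twist": 0},
    {"tx": -0.002,"ty": 0.002,"tz": 0.2,"twist": 0},
    {"tx": -0.002,"ty": 0.002,"tz": 0.22,"twist": 0},
    {"tx": -0.002,"ty": 0.002,"tz": 0.224,"twist": 0},
    {"tx": -0.002,"ty": 0.002,"tz": 0.224,"twist": 0},
    {"tx": -0.002,"ty": 0.002,"tz": 0.224,"twist": 0},
  ],
)

```text
t: 6.95
eef_pos: [0.5004, 0.2746, 0.0087]
ee_rot: [-3.141, -0.0, -0.477]
force: [0.6, -0.2, 0.0]
width: 0.087
gripper_force: 0.0
```

Emit:
arm_command(
  commands=[
    {"tx": 0,"ty": 0,"tz": 0},
    {"tx": 0,"ty": 0,"tz": 0},
    {"tx": 0,"ty": 0,"tz": 0},
    {"tx": 0,"ty": 0,"tz": 0},
    {"tx": 0,"ty": 0,"tz": 0},
    {"tx": 0,"ty": 0,"tz": 0},
    {"tx": 0,"ty": 0,"tz": 0},
    {"tx": 0,"ty": 0,"tz": 0},
  ],
  claw=0,
  grip_force=45,
)

```text
invalid input
```

Twist may be mandatory; repeat with it.

Emit:
arm_command(
  commands=[
    {"tx": 0,"ty": 0,"tz": 0,"twist": 0},
    {"tx": 0,"ty": 0,"tz": 0,"twist": 0},
    {"tx": 0,"ty": 0,"tz": 0,"twist": 0},
    {"tx": 0,"ty": 0,"tz": 0,"twist": 0},
    {"tx": 0,"ty": 0,"tz": 0,"twist": 0},
    {"tx": 0,"ty": 0,"tz": 0,"twist": 0},
    {"tx": 0,"ty": 0,"tz": 0,"twist": 0},
    {"tx": 0,"ty": 0,"tz": 0,"twist": 0},
  ],
  claw=0,
  grip_force=45,
)

```text
t: 7.62
eef_pos: [0.5001, 0.2743, 0.0081]
ee_rot: [3.142, 0.0, -0.478]
force: [0.4, 0.2, 0.6]
width: 0.0399
gripper_force: 0.0
```

Emit:
arm_command(
  commands=[
    {"tx": 0,"ty": 0,"tz": 0,"twist": 0},
    {"tx": 0,"ty": 0,"tz": 0,"twist": 0},
    {"tx": 0,"ty": 0,"tz": 0,"twist": 0},
    {"tx": 0,"ty": 0,"tz": 0,"twist": 0},
    {"tx": 0,"ty": 0,"tz": 0,"twist": 0},
    {"tx": 0,"ty": 0,"tz": 0,"twist": 0},
    {"tx": 0,"ty": 0,"tz": -0.05,"twist": 0},
    {"tx": 0,"ty": 0,"tz": -0.1,"twist": 0},
  ],
)

```text
t: 8.28
eef_pos: [0.4993, 0.2736, 0.0324]
ee_rot: [3.139, 0.001, -0.478]
force: [0.1, -0.4, -0.9]
width: 0.0199
gripper_force: 45.0
```

```bash
python3 - <<'E'
from h import *
np.set_printoptions(precision=4,suppress=True)
grab_frame("top");c=calibration("wrist");s=get_state();im=grab_frame("wrist");cv2.imwrite("pics/w5.png",im[...,::-1])
print(s["eef_pos"],s["width"],s["gripper_force"],s["force"])
R=Ro.from_euler("xyz",s["ee_rot"]).as_matrix();zu=s["eef_pos"][2]-.008
for q,z in[("cover",0),("cover_slot",0),("cover_grip",.027)]:
    for r in spot_point(q,"wrist")[:1]:
        p=atz("wrist",r["uv"],zu+z,c);print(q,round(r["score"],2),r["uv"],p,"tool",R.T@(p-s["eef_pos"]))
r=regions_of("cover","wrist")[0];m=r["region"].astype(np.uint8)
cn=max(cv2.findContours(m,0,2)[0],key=cv2.contourArea)[:,0]
P=np.array([(R.T@(atz("wrist",p,zu+.005,c)-s["eef_pos"]))[:2] for p in cn],np.float32)*1000;print(P.min(0),P.max(0),cv2.minAreaRect(P))
# target: jig frame
ang=np.radians(-47.35);x=np.array([np.cos(ang),np.sin(ang)]);J=np.array([.5003,.0587])
for jx in(-85,-5): print(jx,J+x*jx/1000)
E
```

```text
[0.5008 0.2748 0.0353] 0.019899704472433447 44.99965488910675 [0.2803 0.7757 1.1829]
cover 0.75 [310.9, 277.5] [0.5097 0.2728 0.0273] tool [ 0.0089 -0.0023  0.008 ]
cover_slot 0.92 [317.2, 193.3] [0.5459 0.2507 0.0273] tool [0.0512 0.0008 0.008 ]
cover_grip 0.94 [315.1, 319.4] [0.5014 0.2747 0.0543] tool [ 0.0007 -0.0002 -0.019 ]
[-18.3124 -29.2141] [65.0106 27.8234] ((23.398799896240234, -0.6349029541015625), (56.96318054199219, 83.34664154052734), 89.79258728027344)
-85 [0.4427 0.1212]
-5 [0.4969 0.0624]
```

View pics/w5.png

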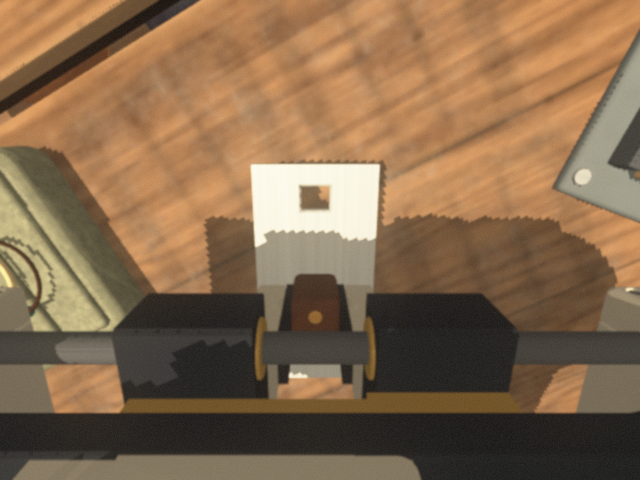

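Emit:
arm_command(
  commands=[
    {"tx": 0,"ty": 0.06,"tz": -0.05,"twist": 0.01},
    {"tx": 0.01,"ty": 0.16,"tz": -0.08,"twist": 0.03},
    {"tx": 0.03,"ty": 0.27,"tz": -0.08,"twist": 0.05},
    {"tx": 0.04,"ty": 0.38,"tz": -0.08,"twist": 0.07},
    {"tx": 0.06,"ty": 0.49,"tz": -0.08,"twist": 0.09},
    {"tx": 0.07,"ty": 0.59,"tz": -0.08,"twist": 0.111},
    {"tx": 0.077,"ty": 0.651,"tz": -0.08,"twist": 0.111},
    {"tx": 0.077,"ty": 0.651,"tz": -0.05,"twist": 0.111},
  ],
)

```text
t: 9.25
eef_pos: [0.441, 0.1185, 0.0458]
ee_rot: [3.141, 0.0, -0.827]
force: [0.4, 0.1, -1.7]
width: 0.0197
gripper_force: 45.0
```

```bash
python3 - <<'E'
from h import *
from scipy.optimize import least_squares
np.set_printoptions(precision=4,suppress=True)
grab_frame("top");grab_frame("top");c=calibration("wrist");s=get_state();im=grab_frame("wrist");cv2.imwrite("pics/w6.png",im[...,::-1])
for q,z in[("jig",0),("bridge",.045)]:
    for r in spot_point(q,"wrist")[:1]: print(q,round(r["score"],2),r["uv"],atz("wrist",r["uv"],z,c))
cmd([.4427,.1212,.0455],-47.35)
E
```

```text
jig 0.65 [311.7, 116.9] [0.5016 0.0587 0.    ]
t 9.50 eef [0.4429 0.1216 0.0455] yaw -47.27 -> tx,ty,tz,twist [ 0.001  0.002 -0.   ] 0.0004
```

View pics/w6.png

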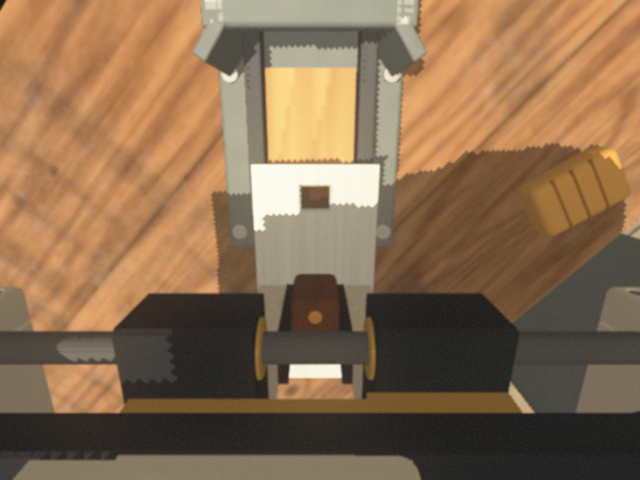

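Emit:
arm_command(
  commands=[
    {"tx": 0.02,"ty": -0.005,"tz": 0,"twist": 0},
    {"tx": 0.06,"ty": -0.005,"tz": 0,"twist": 0},
    {"tx": 0.1,"ty": -0.005,"tz": 0,"twist": 0},
    {"tx": 0.15,"ty": -0.005,"tz": 0,"twist": 0},
    {"tx": 0.2,"ty": -0.005,"tz": 0,"twist": 0},
    {"tx": 0.25,"ty": -0.005,"tz": 0,"twist": 0},
    {"tx": 0.28,"ty": -0.005,"tz": 0,"twist": 0},
    {"tx": 0.28,"ty": -0.005,"tz": 0,"twist": 0},
  ],
)

```text
t: 10.17
eef_pos: [0.4919, 0.0691, 0.0454]
ee_rot: [3.142, -0.0, -0.828]
force: [0.3, 0.2, -1.6]
width: 0.0201
gripper_force: 45.0
```

```bash
cat >> h.py <<'E'
def jig(n=4):
    a=np.radians(-47.35);x=np.array([np.cos(a),np.sin(a)]);y=np.array([-x[1],x[0]]);F=[]
    for _ in range(n): grab_frame("top");s=get_state();F.append(np.r_[s["force"],s["moment"]])
    d=s["eef_pos"][:2]-[.5003,.0587];f=np.mean(F,0)
    print("t %.2f slot jig x %.1f y %.1f underside %.1f mm yaw %.2f rp"%(s["t"],d@x*1e3+50.5,d@y*1e3,s["eef_pos"][2]*1e3-8,np.degrees(s["ee_rot"][2])),np.degrees(s["ee_rot"][:2]).round(2),"F fwd %.1f lat %.1f up %.1f"%(f[:2]@x,f[:2]@y,f[2]),"M",f[3:].round(2))
E
python3 -c "
from h import *
jig()"
```

```text
t 10.37 slot jig x 35.3 y 0.6 underside 37.5 mm yaw -47.35 rp [1.7999e+02 1.0000e-02] F fwd -0.0 lat 0.1 up -2.5 M [-0.01  0.14 -0.01]
```

Emit:
arm_command(
  commands=[
    {"tx": 0,"ty": 0,"tz": 0.004,"twist": 0},
    {"tx": 0,"ty": 0,"tz": 0.008,"twist": 0},
    {"tx": 0,"ty": 0,"tz": 0.012,"twist": 0},
    {"tx": 0,"ty": 0,"tz": 0.014,"twist": 0},
    {"tx": 0,"ty": 0,"tz": 0.014,"twist": 0},
    {"tx": 0,"ty": 0,"tz": 0.014,"twist": 0},
    {"tx": 0,"ty": 0,"tz": 0.014,"twist": 0},
    {"tx": 0,"ty": 0,"tz": 0.014,"twist": 0},
  ],
)

```text
t: 11.03
eef_pos: [0.4909, 0.0705, 0.0422]
ee_rot: [-3.141, -0.0, -0.826]
force: [-2.5, 1.3, 2.6]
width: 0.0196
gripper_force: 45.0
```

```bash
python3 -c "
from h import *
jig()"
```

```text
t 11.23 slot jig x 35.5 y 1.0 underside 34.2 mm yaw -47.34 rp [-1.7997e+02 -1.0000e-02] F fwd -2.6 lat -0.2 up 3.4 M [ 0.52  0.72 -0.01]
```

Emit:
arm_command(
  commands=[
    {"tx": 0.004,"ty": 0,"tz": 0,"twist": 0},
    {"tx": 0.008,"ty": 0,"tz": 0,"twist": 0},
    {"tx": 0.012,"ty": 0,"tz": 0,"twist": 0},
    {"tx": 0.016,"ty": 0,"tz": 0,"twist": 0},
    {"tx": 0.02,"ty": 0,"tz": 0,"twist": 0},
    {"tx": 0.024,"ty": 0,"tz": 0,"twist": 0},
    {"tx": 0.024,"ty": 0,"tz": 0,"twist": 0},
    {"tx": 0.024,"ty": 0,"tz": 0,"twist": 0},
  ],
)

```text
t: 11.9
eef_pos: [0.495, 0.0656, 0.042]
ee_rot: [3.142, -0.0, -0.826]
force: [0.8, -0.7, 1.3]
width: 0.0196
gripper_force: 45.0
```

```bash
python3 -c "
from h import *
jig()"
```

```text
t 12.10 slot jig x 41.7 y 0.8 underside 34.0 mm yaw -47.34 rp [ 1.8e+02 -1.0e-02] F fwd 0.6 lat 0.3 up 1.0 M [-0.33 -0.24  0.01]
```

Emit:
arm_command(
  commands=[
    {"tx": 0.003,"ty": 0,"tz": 0,"twist": 0},
    {"tx": 0.006,"ty": 0,"tz": 0,"twist": 0},
    {"tx": 0.008,"ty": 0,"tz": 0,"twist": 0},
    {"tx": 0.008,"ty": 0,"tz": 0,"twist": 0},
    {"tx": 0.008,"ty": 0,"tz": 0,"twist": 0},
    {"tx": 0.008,"ty": 0,"tz": 0,"twist": 0},
    {"tx": 0.008,"ty": 0,"tz": 0,"twist": 0},
    {"tx": 0.008,"ty": 0,"tz": 0,"twist": 0},
  ],
)

```text
t: 12.77
eef_pos: [0.496, 0.0644, 0.042]
ee_rot: [3.141, 0.0, -0.826]
force: [0.1, 0.3, -0.9]
width: 0.0199
gripper_force: 45.0
```

```bash
python3 -c "
from h import *
jig()"
```

```text
t 12.97 slot jig x 43.5 y 0.8 underside 34.1 mm yaw -47.34 rp [-180.    0.] F fwd -0.4 lat 0.1 up -1.7 M [-0.02  0.14 -0.  ]
```

Emit:
arm_command(
  commands=[
    {"tx": 0.003,"ty": 0,"tz": 0,"twist": 0},
    {"tx": 0.006,"ty": 0,"tz": 0,"twist": 0},
    {"tx": 0.006,"ty": 0,"tz": 0.003,"twist": 0},
    {"tx": 0.006,"ty": 0,"tz": 0.006,"twist": 0},
    {"tx": 0.006,"ty": 0,"tz": 0.009,"twist": 0},
    {"tx": 0.006,"ty": 0,"tz": 0.012,"twist": 0},
    {"tx": 0.006,"ty": 0,"tz": 0.012,"twist": 0},
    {"tx": 0.006,"ty": 0,"tz": 0.012,"twist": 0},
  ],
)

```text
t: 13.63
eef_pos: [0.4971, 0.0633, 0.039]
ee_rot: [3.141, 0.0, -0.826]
force: [-0.8, 0.3, -2.2]
width: 0.0197
gripper_force: 45.0
```

```bash
python3 -c "
from h import *
jig()"
```

```text
t 13.83 slot jig x 45.0 y 0.8 underside 31.1 mm yaw -47.35 rp [-180.   -0.] F fwd -0.3 lat 0.1 up -1.7 M [ 0.    0.14 -0.03]
```

Emit:
arm_command(
  commands=[
    {"tx": 0,"ty": 0,"tz": 0.005,"twist": 0},
    {"tx": 0,"ty": 0,"tz": 0.01,"twist": 0},
    {"tx": 0,"ty": 0,"tz": 0.015,"twist": 0},
    {"tx": 0,"ty": 0,"tz": 0.02,"twist": 0},
    {"tx": 0,"ty": 0,"tz": 0.025,"twist": 0},
    {"tx": 0,"ty": 0,"tz": 0.03,"twist": 0},
    {"tx": 0,"ty": 0,"tz": 0.03,"twist": 0},
    {"tx": 0,"ty": 0,"tz": 0.03,"twist": 0},
  ],
)

```text
t: 14.5
eef_pos: [0.4972, 0.0633, 0.0317]
ee_rot: [3.142, -0.0, -0.826]
force: [-1.3, -0.7, 4.1]
width: 0.0196
gripper_force: 45.0
```

```bash
python3 -c "
from h import *
jig()"
```

```text
t 14.70 slot jig x 45.0 y 0.8 underside 23.7 mm yaw -47.34 rp [-179.99   -0.  ] F fwd -1.1 lat -1.4 up 4.3 M [-0.06  0.86  0.02]
```

Emit:
arm_command(
  commands=[
    {"tx": 0,"ty": 0,"tz": 0.003,"twist": 0},
    {"tx": 0,"ty": 0,"tz": 0.006,"twist": 0},
    {"tx": 0,"ty": 0,"tz": 0.009,"twist": 0},
    {"tx": 0,"ty": 0,"tz": 0.011,"twist": 0},
    {"tx": 0,"ty": 0,"tz": 0.011,"twist": 0},
    {"tx": 0,"ty": 0,"tz": 0.011,"twist": 0},
    {"tx": 0,"ty": 0,"tz": 0.011,"twist": 0},
    {"tx": 0,"ty": 0,"tz": 0.011,"twist": 0},
  ],
)

```text
t: 15.37
eef_pos: [0.4972, 0.0633, 0.0295]
ee_rot: [-3.141, -0.0, -0.826]
force: [-5.2, 1.1, 13.5]
width: 0.0199
gripper_force: 45.0
```

```bash
python3 -c "
from h import *
jig()"
```

```text
t 15.57 slot jig x 45.0 y 0.8 underside 21.5 mm yaw -47.33 rp [-1.7999e+02 -1.0000e-02] F fwd -3.6 lat -3.9 up 14.0 M [ 0.04  2.05 -0.04]
```

Emit:
arm_command(
  commands=[
    {"tx": 0,"ty": 0,"tz": 0.002,"twist": 0},
    {"tx": 0,"ty": 0,"tz": 0.003,"twist": 0},
    {"tx": 0,"ty": 0,"tz": 0.003,"twist": 0},
    {"tx": 0,"ty": 0,"tz": 0.003,"twist": 0},
    {"tx": 0,"ty": 0,"tz": 0.003,"twist": 0},
    {"tx": 0,"ty": 0,"tz": 0.003,"twist": 0},
    {"tx": 0,"ty": 0,"tz": 0.003,"twist": 0},
    {"tx": 0,"ty": 0,"tz": 0.003,"twist": 0},
  ],
)

```text
t: 16.23
eef_pos: [0.4972, 0.0633, 0.0294]
ee_rot: [-3.141, -0.0, -0.826]
force: [-8.6, 0.6, 23.6]
width: 0.0196
gripper_force: 45.0
```

```bash
python3 -c "
from h import *
jig()
a=grab_frame('wrist');cv2.imwrite('pics/w7.png',a[60:430,150:490,::-1])
b=grab_frame('scene')[180:310,230:360];cv2.imwrite('pics/e.png',np.hstack([a[60:430,150:490,::-1],cv2.resize(b[...,::-1],(370,370),interpolation=2)]))
"
```

```text
t 16.43 slot jig x 45.0 y 0.9 underside 21.5 mm yaw -47.31 rp [-1.7997e+02 -2.0000e-02] F fwd -6.5 lat -6.4 up 22.9 M [ 0.14  3.37 -0.04]
```

View pics/e.png

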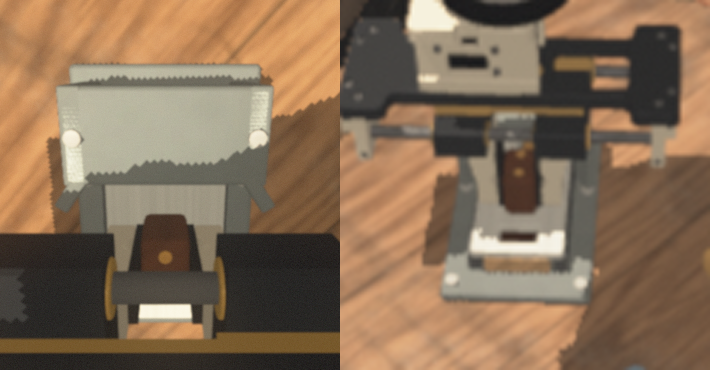

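```bash
python3 -c "
from station import *
print(job_done())"
```

```text
the job is handed in; nothing more can be done
None
```

The cover is slotted on the pin and held fully down on the ledges: its underside reads 21.5 mm, pressed with about 23 N and gripped at 45 N. I handed the job in at about 16.5 s; the hand-in gave no verdict, and the fob was out of sight under the cover at the end.

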